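# Cover a tube cooling block and hold it square in the corner nest

## Task

Lay the long cover plate squarely on top of the tube cooling block, centred, and let go of it. Then move the covered block into the corner of the nest, standing flat on its floor, its long side flat against the long fence and its end against the short fence, and keep pressing it snugly against both fences: finish while still holding it there, with the cover still squarely on top. Leave the short plate, the bottle and the tube rack alone.

Things in the scene. Friction and masses are not known exactly. Their poses are not given: they have to be found in the camera images.
- nest: Fixed corner nest: smooth slippery grey plate 160 (x) by 190 (y) by 10 mm, two fences, tops 24 mm above the bench. Origin: centre of the plate's underside. Long fence on the +x edge, inner face at x = +68 mm; short fence on the +y edge, inner face at y = +83 mm; other sides open. The block is home with its centre at x +40, y +37, z +10 mm, its y axis along the nest's y (either way round).
- fence_long: The long steel fence of the nest, 12 by 190 by 14 mm, part of the nest. Origin at the centre of its underside, axes as the nest's; its inner face is at x = -6 mm. Polished, slippery; it does not give.
- fence_short: The short steel fence of the nest, 148 by 12 by 14 mm, part of the nest. Origin at the centre of its underside, axes as the nest's; its inner face is at y = -6 mm. Polished, slippery; it does not give.
- block: Loose tube cooling block, bare aluminium, 56 (x) by 92 (y) by 45 (z) mm, 0.35 to 0.65 kg, flat top with 28 small dark wells. Origin: centre of its underside. It starts on the nest's floor, 20 mm or more short of home both ways, turned up to 0.2 rad from the nest's axes. It can be gripped across its 56 mm width above the fences.
- cover: Loose flat aluminium cover plate, 52 (x) by 88 (y) by 16 (z) mm, 0.2 kg, lying on the bench, two small dark dots near its ends; the long one of two such plates. Origin: centre of its underside. Centred on the block it leaves a 2 mm margin all round, its underside 45 mm above the block's origin; only friction keeps it there.
- half_cover: Loose square aluminium plate, 52 by 52 by 16 mm, lying on the bench: the short one, not wanted, to be left where it is. Origin at the centre of its underside.
- reagent: Loose amber bottle with an orange cap, 60 mm across and 135 mm tall, a bystander. Origin at the centre of its underside.
- tube_rack: Loose white tube rack, 60 (x) by 150 (y) by 35 mm, with small tubes up to 48 mm high, a bystander. Origin at the centre of its underside.
Not all that is in view belongs to the job. Leave any blue look-alike of the cover alone.

How it is judged:
By the outcome, as a careful person would: the job done as asked, in the order asked, and still so for the second after the job is handed in, while the arm keeps its last pose, push and grip.
It also fails if it takes over 72 s, if anything falls off the work surface, if the arm or the gripper's body presses on something with over 40 N, if the wrist force passes 120 N, or if a joint passes its speed limit or range.

## Robot

A 6-joint arm with a two-finger parallel gripper is mounted at the origin on the work surface. World frame = base frame: x ahead of the robot, y to its left, z up, the work surface at z = 0. Lengths are in m, angles in rad, forces in N, time in s.
With the tool pointing down it reaches from about 0.35 to 0.85 m from the base axis. Payload 8.1 kg.
Tool frame: the origin (TCP) lies at the very end of the fingers, on their centre line; the grasp point (between the pads) lies 19 mm behind it (ctrl.grip_depth is the y of the grasp point in the tool frame, in m); y points along the fingers, z is the direction in which the jaws open and shut, and the axes are right-handed (so a half turn about y gives the same grasp; the last joint's range is limited). The gripper opens to 93 mm and grips with 3 to 60 N. Pads are 15 mm wide; open, the fingers measure 128 mm over their backs; the gripper's body (75 mm by 188 mm) begins 65 mm behind the grasp point.
Start: joints at [-1.31, 0.13, 1.488, -0, 1.523, -0.085], TCP at [0.203, -0.564, 0.219] pointing down, gripper open.
Joint ranges: [-2.96, 2.96], [-0.89, 2.26], [0.02, 2.5], [-1.34, 4.48], [0, 2.73], [-2.66, 2.66]. Speed limits (rad/s): [2.39, 2.39, 2.79, 3.14, 3.14, 3.14].

## Interface

Orientations are given as a unit quaternion [x, y, z, w].
In Python, from station import ctrl gives the robot as it stands. The module is installed in compiled form; this text tells all that it offers.
- The arm moves only by the shell command python3 -m jog 'ROWS' [OPENING] [FORCE]. ROWS is JSON, one flat list of numbers, 6 for each row, row after row: the shift along the tool's x, y, z as a fraction of full scale, then the turn, a rotation vector about the tool's x, y, z as a fraction of full scale. A call has 1 to 12 rows; each row shifts and turns the commanded pose from where the row before left it, along the tool's axes as they then stand; what a row does not reach is not made up. Full scale, the value 1, is 7.5 cm for a shift and 5 degrees for a turn. A row lasts 1/12 s, in which the tool goes at most 41.7 mm and 7.16 degrees, less where a joint would pass 70% of its speed; a pose out of reach is approached as far as the arm can. A call with a number of a shift or a turn outside -1 to 1 is refused whole. A call with a gripper value outside its range is refused whole. OPENING is the opening in per cent of the stroke, from 0 (shut) to 100 (fully open), set as the call begins (- or left out, the last holds). The fingers move at their own pace and stop on an object; FORCE is the grip in N (left out, the last holds). Time passes only in rows, so rows that do not move let the fingers close. It gives the time, the measured TCP pose, the force and the opening at its end, in the units of the state.
- ctrl.get_state(): the state, without advancing time (a new reading comes with each control period).
- ctrl.camera(name): name is "scene" or "top" or "wrist"; returns (picture, depth): 400x640x3 uint8, blue, green, red; 400x640 float32, m along the optical axis (not along the pixel's ray), 0 where there is no reading.
- ctrl.camera_info(name): a dict with "fx", "fy", "cx", "cy" (pixels), "extrinsics" (4x4, takes a point from world to camera coordinates); the wrist camera has in their place "mount" (4x4, takes a point from camera to tool coordinates, whose origin is the TCP and whose axes are the tool frame's). Camera axes: x right, y down, z forward; pixel columns grow to the right and rows downward; lengths in m; the calibration is good to about 2 mm. A picture is of the moment at which its call begins: read the wrist's pose just before it. camera_info takes no time and is no camera call.
- ctrl.close_job(): hands the job in, once; it reports no verdict.
The state is a dict: "clock": time; "joint_pos": joint angles; "dq": joint speeds; "joint_efforts": joint torques, N m; "tool_pos": TCP position; "ee_rot": TCP orientation; "ft_force": force on the tool from outside, world axes, zero at the start; "torque": the same for the moment, N m; "grip_width": finger opening in m.
Only numpy, scipy, OpenCV 4.12 (cv2) and the standard library are available. Lean on these libraries where they do the work, as an engineer would, in place of code of your own. Each camera call takes 0.05 s, during which the arm holds its last target. There are 200 camera calls.

## Working session

There is one attempt and no reset: what is moved stays moved. The work goes in short steps, Python scripts to look and compute and a shell command to move; the robot and the scene stay as the last step left them, time stands still between calls to the robot, and variables do not carry over. Pictures are saved under pics/ and viewed, about 8 in all and at most 12, crops included, and the job is handed in when it is done.

```bash
mkdir -p pics
cat > h.py <<'E'
from station import ctrl
import numpy as np, cv2
from scipy.spatial.transform import Rotation as R
def cam(name):
    s=ctrl.get_state(); im,d=ctrl.camera(name); i=ctrl.camera_info(name)
    if name=='wrist':
        T=np.eye(4);T[:3,:3]=R.from_quat(s['ee_rot']).as_matrix();T[:3,3]=s['tool_pos']; M=T@np.array(i['mount'])
    else: M=np.linalg.inv(np.array(i['extrinsics']))
    return im,d,i,M
def ray(i,M,uv,z):
    uv=np.atleast_2d(np.array(uv,float)); c=np.c_[(uv[:,0]-i['cx'])/i['fx'],(uv[:,1]-i['cy'])/i['fy'],np.ones(len(uv))]
    w=c@M[:3,:3].T; o=M[:3,3]; return o+w*((z-o[2])/w[:,2])[:,None]
def pts(d,i,M):
    v,u=np.mgrid[:d.shape[0],:d.shape[1]]
    c=np.stack([(u-i['cx'])/i['fx']*d,(v-i['cy'])/i['fy']*d,d],-1); return c@M[:3,:3].T+M[:3,3]
E
python3 - <<'E'
from h import *
s=ctrl.get_state(); print(s)
for n in('top','scene'):
    im,d,i,M=cam(n); cv2.imwrite(f'pics/{n}0.png',im); np.savez(f'{n}0.npz',im=im,d=d,M=M,**{k:i[k] for k in('fx','fy','cx','cy')}); print(n,M.round(3).tolist(),i['fx'],i['fy'],i['cx'],i['cy'])
print(ctrl.camera_info('wrist'),R.from_quat(s['ee_rot']).as_matrix().round(3))
E
```

```text
{'clock': 0.0, 'joint_pos': array([-1.31038671e+00,  1.31171831e-01,  1.48927172e+00,  1.15325735e-05,
        1.52299361e+00, -8.53823220e-02]), 'dq': array([-0.00091877, -0.00110896, -0.00056027, -0.00051433,  0.0015951 ,
        0.00021034]), 'joint_efforts': array([-7.46922906e-04, -5.59842253e+01, -4.91764820e+01,  7.67413247e-02,
        3.55219084e-02, -1.51107311e-04]), 'tool_pos': array([ 0.2032536 , -0.56392153,  0.21758523]), 'ee_rot': array([-0.12170042,  0.69721404, -0.69591405,  0.12159454]), 'ft_force': array([ 0.4379514 , -0.52120275,  0.9082637 ]), 'torque': array([ 0.00822302, -0.03489325, -0.00631852]), 'grip_width': 0.09319504129405541}
top [[0.021, -0.983, 0.184, 0.378], [-0.999, -0.025, -0.02, -0.111], [0.024, -0.184, -0.983, 1.175], [0.0, 0.0, 0.0, 1.0]] 414.39981430652983 414.39981430652983 317.8326247814416 204.90973186526062
scene [[-0.837, 0.442, -0.324, 0.989], [0.548, 0.667, -0.504, 0.462], [-0.006, -0.599, -0.8, 0.936], [0.0, 0.0, 0.0, 1.0]] 379.41596707903796 379.41596707903796 319.48100216381386 198.29599916893542
{'fx': 305.57778987851924, 'fy': 305.57778987851924, 'cx': 320.2272936052825, 'cy': 201.12261358432642, 'mount': array([[-1.18721078e-04,  9.59398724e-01,  2.82053319e-01,
        -7.94925045e-02],
       [ 1.57933641e-04, -2.82053300e-01,  9.59398724e-01,
        -1.65856391e-01],
       [ 9.99999980e-01,  1.58446559e-04, -1.18035662e-04,
         6.60373363e-04],
       [ 0.00000000e+00,  0.00000000e+00,  0.00000000e+00,
         1.00000000e+00]])} [[-0.941 -0.     0.339]
 [-0.339  0.002 -0.941]
 [-0.    -1.    -0.002]]
```

View pics/top0.png

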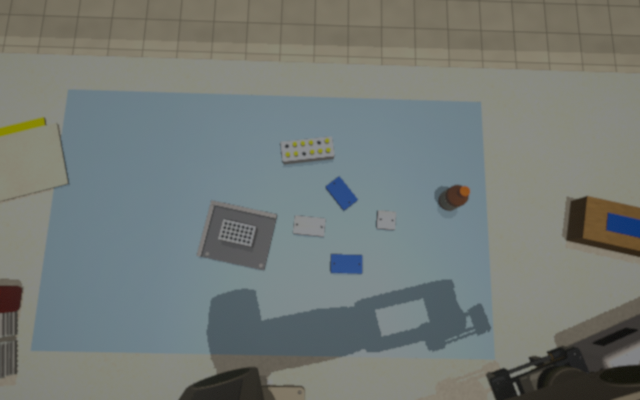

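View pics/scene0.png

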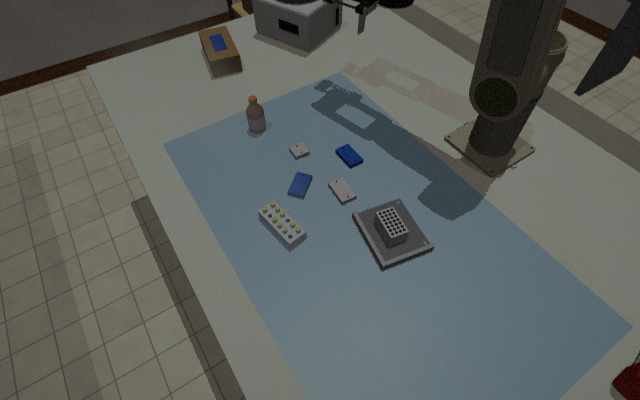

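Top picture: candidates for the cover are the long pale plate with two dots (309,226), the short pale plate (386,220), and the blue look-alikes (341,193) and (347,264). The description fits (309,226). The block is at (237,233) in the nest; the rack is at (307,150) and the bottle at (455,196).

```bash
cat > m.py <<'E'
from h import *
z=np.load('top0.npz'); im=z['im'];d=z['d'];M=z['M'];i={k:float(z[k]) for k in('fx','fy','cx','cy')}
c=im[185:285,185:415]; cv2.imwrite('pics/c1.png',cv2.resize(c,None,fx=3.4,fy=3.4,interpolation=cv2.INTER_CUBIC))
P=pts(d,i,M)
print('bench z',np.median(P[300:320,100:180,2]))
hsv=cv2.cvtColor(im,cv2.COLOR_BGR2HSV)
for n,(u,v),zz in(('cover',(309,226),.016),('half',(386,220),.016),('block',(237,233),.055)):
    print(n,hsv[v-3,u+4],'z',np.median(P[v-4:v+5,u-4:u+5,2]))
m=((hsv[...,1]<60)&(hsv[...,2]>110)).astype(np.uint8)*255
print('bench hsv',hsv[310,150],'nestfloor',hsv[258,250],'fence?',hsv[208,240],hsv[230,203])
n,l,st,ce=cv2.connectedComponentsWithStats(m)
for k in range(1,n):
    x,y,w,h,a=st[k]
    if 185<x<415 and 130<y<285 and a>80:
        ys,xs=np.where(l==k); zz=np.median(P[ys,xs,2]); 
        co,_=cv2.findContours((l==k).astype(np.uint8),cv2.RETR_EXTERNAL,cv2.CHAIN_APPROX_NONE)
        q=ray(i,M,co[0][:,0],zz)[:,:2].astype(np.float32)
        r=cv2.minAreaRect(q*1000); print(st[k],zz.round(4),np.round(r[0],1),np.round(r[1],1),round(r[2],1))
# nest floor from height
for lo,hi in((.006,.014),(.018,.03),(.048,.06)):
    mm=(P[...,2]>lo)&(P[...,2]<hi); mm[:185]=0;mm[285:]=0;mm[:,:185]=0;mm[:,285:]=0
    q=P[mm][:,:2].astype(np.float32); r=cv2.minAreaRect(q*1000); print(lo,mm.sum(),np.round(r[0],1),np.round(r[1],1),r[2],q.mean(0), np.round(cv2.boxPoints(r)).tolist())
E
python3 m.py
```

```text
bench z -0.0008092360552512945
cover [100   5 141] z 0.015319288665858632
half [108   9 142] z 0.015057644214590216
block [100   8  99] z 0.05385037932727266
bench hsv [ 99  50 138] nestfloor [120   3  91] fence? [ 15  12 125] [ 99  14 124]
[218 219  38  27 413] 0.0538 [507.7  84.8] [90.7 55.1] 78.8
0.006 2349 [509.4  84.7] [184.1 274.1] 77.7771987915039 [0.4947316  0.08449801] [[356.0, 24.0], [624.0, -34.0], [663.0, 146.0], [395.0, 204.0]]
0.018 559 [506.6  90.7] [190.6 159.5] 79.22899627685547 [0.5478944  0.12014373] [[410.0, 12.0], [567.0, -18.0], [603.0, 169.0], [446.0, 199.0]]
0.048 705 [508.5  85. ] [92.6 55.8] 78.56617736816406 [0.50801635 0.08470312] [[472.0, 45.0], [527.0, 34.0], [545.0, 125.0], [490.0, 136.0]]
```

View pics/c1.png

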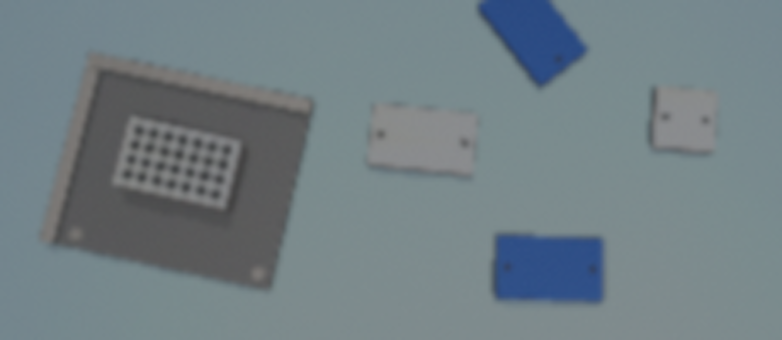

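```bash
cat >> h.py <<'E'
def toolaxes(): return R.from_quat(ctrl.get_state()['ee_rot']).as_matrix()
def plan(p,yaw,Rm=None,pos=None):
    """residual to TCP p, jaw axis angle yaw (deg), tool down: returns shift in tool mm, world mm, rotvec in tool deg"""
    s=ctrl.get_state(); R0=R.from_quat(s['ee_rot']).as_matrix()
    zt=np.array([np.cos(np.radians(yaw)),np.sin(np.radians(yaw)),0]); y=np.array([0,0,-1.]); G=np.c_[np.cross(y,zt),y,zt]
    d=np.array(p)-s['tool_pos']
    print('shift tool(start) mm',(R0.T@d*1000).round(1),'tool(goal)',(G.T@d*1000).round(1),'turn deg',np.degrees(R.from_matrix(R0.T@G).as_rotvec()).round(2), 'goal as frac of 75mm',(R0.T@d/.075).round(3))
def sim(rows):
    s=ctrl.get_state(); T=R.from_quat(s['ee_rot']); p=s['tool_pos'].copy()
    for r in np.reshape(rows,(-1,6)):
        p=p+T.apply(r[:3]*.075); T=T*R.from_rotvec(np.radians(r[3:]*5))
    m=T.as_matrix(); print(p.round(4),np.degrees(np.arctan2(m[1,2],m[0,2])).round(2))
E
cat > m2.py <<'E'
from h import *
z=np.load('top0.npz'); im=z['im'];d=z['d'];M=z['M'];i={k:float(z[k]) for k in('fx','fy','cx','cy')}
P=pts(d,i,M); hsv=cv2.cvtColor(im,cv2.COLOR_BGR2HSV)
m=((hsv[...,1]<30)&(P[...,2]>.006)&(P[...,2]<.025)).astype(np.uint8)
for n,(a,b,c,e) in(('cover',(285,335,205,245)),('half',(368,405,205,235))):
    mm=np.zeros_like(m);mm[c:e,a:b]=m[c:e,a:b]; co,_=cv2.findContours(mm,cv2.RETR_EXTERNAL,cv2.CHAIN_APPROX_NONE); co=max(co,key=cv2.contourArea)
    r=cv2.minAreaRect((ray(i,M,co[:,0],.016)[:,:2]*1000).astype(np.float32)); print(n,r)
sim([-.533,0,0,0,-.8,0]*12+[-.533,0,0,0,-.8,0]*4)
E
python3 m2.py
```

```text
cover ((536.852783203125, -109.74597930908203), (87.46033477783203, 52.78116226196289), 85.90231323242188)
half ((558.6287841796875, -327.4696960449219), (53.12696838378906, 52.97868347167969), 85.65582275390625)
[ 0.5949 -0.1003  0.2183] -6.19
```

```bash
python3 -c "
from h import *
sim([-.5,0,-.04,0,-.8,0]*12+[-.5,.25,-.06,0,-.8,0]*4+[0,.25,0,0,0,0]*1)"
python3 -m jog '[-0.5,0,-0.04,0,-0.8,0, -0.5,0,-0.04,0,-0.8,0, -0.5,0,-0.04,0,-0.8,0, -0.5,0,-0.04,0,-0.8,0, -0.5,0,-0.04,0,-0.8,0, -0.5,0,-0.04,0,-0.8,0, -0.5,0,-0.04,0,-0.8,0, -0.5,0,-0.04,0,-0.8,0, -0.5,0,-0.04,0,-0.8,0, -0.5,0,-0.04,0,-0.8,0, -0.5,0,-0.04,0,-0.8,0, -0.5,0,-0.04,0,-0.8,0]' 100
python3 -c "
from h import *
plan([.537,-.110,.115],-4.1)"
```

```text
[ 0.5301 -0.0978  0.1245] -6.19
clock: 1.1
tool_pos: [0.5064, -0.2452, 0.2181]
ee_rot: [-0.396, 0.586, -0.586, 0.395]
ft_force: [0.8, 0.9, 0.9]
grip_width: 0.0927
shift tool(start) mm [-136.8  103.1  -22.1] tool(goal) [-137.   103.1   20.9] turn deg [  0.04 -17.89  -0.02] goal as frac of 75mm [-1.824  1.375 -0.295]
```

```bash
python3 -m jog '[-0.365,0.275,0.03,0,-0.716,0, -0.365,0.275,0,0,-0.716,0, -0.365,0.275,0,0,-0.716,0, -0.365,0.275,0,0,-0.716,0, -0.365,0.275,0,0,-0.716,0, 0,0,0,0,0,0, 0,0,0,0,0,0]'
cat > w.py <<'E'
from h import *
import sys
# wrist look: contour of low-saturation plate at height zt near tool axis; prints centre/sizes world
def look(zt,lo,hi,name,smax=45,save=True):
    im,d,i,M=cam('wrist'); P=pts(d,i,M); hsv=cv2.cvtColor(im,cv2.COLOR_BGR2HSV)
    if save: cv2.imwrite(f'pics/{name}.png',im)
    m=((P[...,2]>lo)&(P[...,2]<hi)&(hsv[...,1]<smax)&(d>0)).astype(np.uint8)
    co,_=cv2.findContours(m,cv2.RETR_EXTERNAL,cv2.CHAIN_APPROX_NONE)
    for c in sorted(co,key=cv2.contourArea)[::-1][:3]:
        if cv2.contourArea(c)<300: continue
        zz=np.median(P[...,2][cv2.drawContours(np.zeros_like(m),[c],-1,1,-1)>0])
        r=cv2.minAreaRect((ray(i,M,c[:,0],zt)[:,:2]*1000).astype(np.float32)); print('px',c[:,0].mean(0).round(),'z',zz.round(4),np.round(r[0],1),np.round(r[1],1),round(r[2],2))
    s=ctrl.get_state(); print('tcp',s['tool_pos'].round(4),s['grip_width'],'f',s['ft_force'].round(1))
if __name__=='__main__': look(float(sys.argv[1]),float(sys.argv[2]),float(sys.argv[3]),sys.argv[4])
E
python3 w.py .016 .008 .025 w1
```

```text
clock: 1.68
tool_pos: [0.5418, -0.1145, 0.1134]
ee_rot: [-0.482, 0.519, -0.517, 0.481]
ft_force: [1.3, 0.5, 0.2]
grip_width: 0.0928
px [254.  37.] z 0.01 [497.7  26. ] [ 62.2 156.6] 79.18
px [316. 195.] z 0.0159 [ 539.3 -109.5] [87.4 51.7] 85.58
px [545. 143.] z 0.0169 [732.7 -94.8] [162.   60.8] 78.54
tcp [ 0.5428 -0.1159  0.115 ] 0.09323965509976181 f [1.1 0.8 0.3]
```

View pics/w1.png

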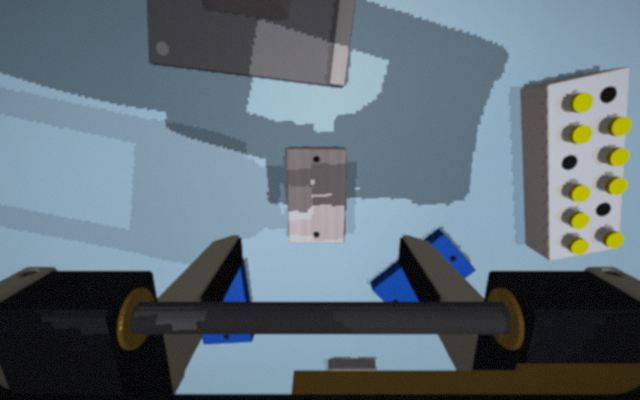

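Cover is at (316,195) in the wrist view with two dots: 87×52 mm at the right height. The blue plates are clear of the fingers.

```bash
python3 -c "
from h import *
plan([.5393,-.1095,.0045],-4.4)"
```

```text
shift tool(start) mm [ -6.1 110.5  -3.8] tool(goal) [ -6.1 110.5  -4. ] turn deg [0.08 0.14 0.  ] goal as frac of 75mm [-0.081  1.473 -0.051]
```

```bash
python3 -m jog '[-0.04,0.25,-0.025,0,0.03,0, -0.04,0.25,-0.025,0,0,0, 0,0.25,0,0,0,0, 0,0.25,0,0,0,0, 0,0.2,0,0,0,0, 0,0.15,0,0,0,0, 0,0.08,0,0,0,0, 0,0.04,0,0,0,0, 0,0,0,0,0,0, 0,0,0,0,0,0, 0,0,0,0,0,0]'
python3 -c "
from h import *
plan([.5393,-.1095,.0045],-4.4)"
```

```text
clock: 2.65
tool_pos: [0.5409, -0.1103, 0.0064]
ee_rot: [0.48, -0.518, 0.52, -0.481]
ft_force: [0.3, 0.6, 0.2]
grip_width: 0.0931
shift tool(start) mm [-0.7  1.9 -1.7] tool(goal) [-0.7  1.9 -1.7] turn deg [-0.1  -0.05  0.02] goal as frac of 75mm [-0.009  0.026 -0.022]
```

```bash
python3 -m jog '[-0.01,0.025,-0.022,0,0,0, 0,0,0,0,0,0]'; python3 -m jog '[0,0,0,0,0,0, 0,0,0,0,0,0, 0,0,0,0,0,0, 0,0,0,0,0,0, 0,0,0,0,0,0, 0,0,0,0,0,0, 0,0,0,0,0,0, 0,0,0,0,0,0]' 0 25
python3 w.py .016 .008 .025 w2
```

```text
clock: 2.82
tool_pos: [0.5384, -0.109, 0.0037]
ee_rot: [0.48, -0.519, 0.519, -0.48]
ft_force: [-0.5, 0.2, -0.0]
grip_width: 0.0932
clock: 3.48
tool_pos: [0.5384, -0.109, 0.0034]
ee_rot: [-0.48, 0.519, -0.519, 0.48]
ft_force: [0.8, -0.0, -0.5]
grip_width: 0.052
px [210.  30.] z 0.01 [495.7   3.4] [ 32.7 157.1] 85.57
px [321. 241.] z 0.0158 [ 540.3 -100.3] [71.5 85.1] 85.57
tcp [ 0.5384 -0.1091  0.0034] 0.051228347698785155 f [-0.3  0.4  0.4]
```

```bash
python3 -m jog '[0,-0.1,0,0,0,0, 0,-0.25,0,0,0,0, 0,-0.35,0,0,0,0, 0,-0.35,0,0,0,0, 0,-0.35,0,0,0,0, 0,-0.3,0,0,0,0, 0,-0.2,0,0,0,0, 0,-0.1,0,0,0,0]'
python3 -c "
from h import *
plan([.508,.030,.150],-11.3)"
```

```text
clock: 4.2
tool_pos: [0.5396, -0.1094, 0.1567]
ee_rot: [0.48, -0.518, 0.52, -0.481]
ft_force: [0.4, -0.2, -1.6]
grip_width: 0.0516
shift tool(start) mm [-136.6    6.4  -42.4] tool(goal) [-130.5    6.7  -58.3] turn deg [-0.23  6.86  0.03] goal as frac of 75mm [-1.821  0.086 -0.565]
```

```bash
python3 -m jog '[-0.15,0,-0.05,0,0.25,0, -0.25,0,-0.08,0,0.25,0, -0.3,0.02,-0.09,0,0.25,0, -0.3,0.02,-0.1,0,0.25,0, -0.3,0.02,-0.1,0,0.25,0, -0.25,0.02,-0.08,0,0.12,0, -0.15,0,-0.05,0,0,0, -0.08,0,-0.02,0,0,0, 0,0,0,0,0,0, 0,0,0,0,0,0]'
python3 - <<'E'
from w import *
look(.055,.045,.065,'w3',90)
E
```

```text
clock: 5.03
tool_pos: [0.5154, 0.0286, 0.1473]
ee_rot: [0.449, -0.546, 0.547, -0.448]
ft_force: [-0.1, -1.3, -1.6]
grip_width: 0.052
px [297. 134.] z 0.0549 [510.2  84.9] [90.1 55.7] 78.76
tcp [0.5155 0.0283 0.1474] 0.05189261413223183 f [ 0.4 -0.1 -1.9]
```

View pics/w3.png

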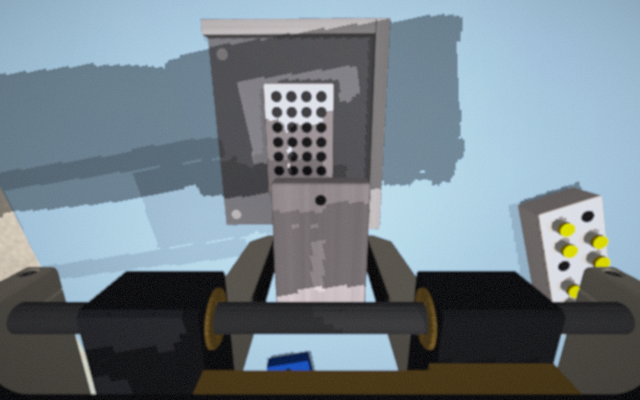

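Wrist view: the block is at (297,134), its near end slightly hidden by the held cover (its centre is at (320,240)). I'll hover 12 mm above the block and compare edges.

```bash
python3 -c "
from h import *
plan([.5103,.0847,.0705],-11.3)"
```

```text
shift tool(start) mm [-54.3  76.9 -16.1] tool(goal) [-54.3  76.9 -16.1] turn deg [-0.    0.01  0.03] goal as frac of 75mm [-0.724  1.025 -0.215]
```

```bash
python3 -m jog '[-0.1,0,-0.03,0,0,0, -0.18,0,-0.055,0,0,0, -0.18,0.1,-0.055,0,0,0, -0.16,0.2,-0.045,0,0,0, -0.1,0.25,-0.03,0,0,0, 0,0.25,0,0,0,0, 0,0.15,0,0,0,0, 0,0.08,0,0,0,0, 0,0,0,0,0,0, 0,0,0,0,0,0]'
cat > e.py <<'E'
from h import *
import sys
im,d,i,M=cam('wrist'); P=pts(d,i,M); s=ctrl.get_state(); T=R.from_quat(s['ee_rot']).as_matrix()
print('tcp',s['tool_pos'].round(4),'f',s['ft_force'].round(1),s['grip_width'])
zz=P[...,2]; Q=(P-s['tool_pos'])@T  # tool coords
cv2.imwrite('pics/%s.png'%sys.argv[1],cv2.resize(im[60:320,200:440],None,fx=2.3,fy=2.3,interpolation=cv2.INTER_CUBIC))
np.savez('e.npz',Q=Q,zz=zz,im=im)
near=(abs(Q[...,2])<.06)&(Q[...,0]<.0)&(Q[...,0]>-.08)&(d>0)
print(np.histogram(zz[near],bins=np.arange(0,.1,.004)))
print('optical centre tool',(np.array(ctrl.camera_info('wrist')['mount'])[:3,3]).round(3))
E
python3 e.py w4
```

```text
clock: 5.92
tool_pos: [0.5103, 0.0848, 0.0705]
ee_rot: [0.448, -0.547, 0.547, -0.448]
ft_force: [0.3, -0.1, -2.5]
grip_width: 0.0515
tcp [0.5109 0.0849 0.0712] f [ 0.7  0.1 -1.7] 0.05178406416997565
(array([    0,    32, 11699,    76,    76,    76,    75,    75,    77,
          84,    94,    89,    94,   907,    16,     0,     0,   115,
         241,   279,  7179,   562,   226,   233]), array([0.   , 0.004, 0.008, 0.012, 0.016, 0.02 , 0.024, 0.028, 0.032,
       0.036, 0.04 , 0.044, 0.048, 0.052, 0.056, 0.06 , 0.064, 0.068,
       0.072, 0.076, 0.08 , 0.084, 0.088, 0.092, 0.096]))
optical centre tool [-0.078 -0.166  0.001]
```

View pics/w4.png

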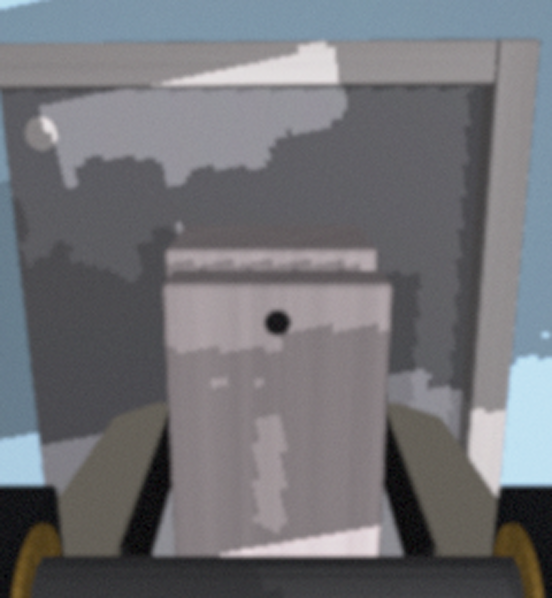

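```bash
cat > e2.py <<'E'
import numpy as np
e=np.load('e.npz'); Q=e['Q'];zz=e['zz']
def rep(n,lo,hi):
    m=(zz>lo)&(zz<hi)&(abs(Q[...,2])<.06)&(Q[...,0]<-.02)&(Q[...,0]>-.08)
    rows=[v for v in range(400) if m[v].sum()>40]
    a=np.array([[np.median(Q[v][m[v]][:,0]),Q[v][m[v]][:,2].min(),Q[v][m[v]][:,2].max(),np.median(zz[v][m[v]])] for v in rows])*1000
    print(n,len(rows),'rows',rows[0],rows[-1]); print(a[:12:2].round(1)); print('mid z mean',((a[:,1]+a[:,2])/2).mean().round(2),'width',(a[:,2]-a[:,1]).mean().round(2),'slope of mid dz/dx deg',np.degrees(np.polyfit(a[:,0],(a[:,1]+a[:,2])/2,1)[0]).round(2))
    cols=[c for c in range(640) if m[:,c].sum()>2]
    b=np.array([[np.median(Q[:,c][m[:,c]][:,2]),Q[:,c][m[:,c]][:,0].min()] for c in cols])*1000; b=b[3:-3]
    p=np.polyfit(b[:,0],b[:,1],1); print('end edge x at z=0',p[1].round(2),'angle',np.degrees(p[0]).round(2))
rep('block',.052,.058); rep('cover',.0785,.0865)
E
python3 e2.py
```

```text
block 10 rows 168 177
[[-45.4 -28.2  26.4  53.7]
 [-44.4 -28.6  26.4  54.7]
 [-43.2 -28.6  26.4  54.8]
 [-42.  -28.7  26.4  54.8]
 [-40.7 -28.9  26.7  54.7]]
mid z mean -1.09 width 55.07 slope of mid dz/dx deg -1.25
end edge x at z=0 -45.44 angle -0.04
cover 43 rows 182 224
[[-42.8 -24.3  25.8  79.9]
 [-42.3 -24.9  25.7  82.6]
 [-41.3 -24.9  26.3  82.8]
 [-40.3 -24.7  26.6  83. ]
 [-39.3 -24.9  26.6  83.1]
 [-38.1 -25.1  26.6  82.9]]
mid z mean 0.72 width 51.15 slope of mid dz/dx deg -0.03
end edge x at z=0 -42.82 angle -0.02
```

```bash
python3 -m jog '[-0.008,0,-0.024,0,0,0, 0,0.04,0,0,0,0, 0,0.04,0,0,0,0, 0,0.04,0,0,0,0, 0,0.025,0,0,0,0, 0,0,0,0,0,0, 0,0,0,0,0,0, 0,0,0,0,0,0]'; python3 -m jog '[0,0.007,0,0,0,0, 0,0.007,0,0,0,0, 0,0,0,0,0,0, 0,0,0,0,0,0]'
```

```text
clock: 6.63
tool_pos: [0.5084, 0.0861, 0.0593]
ee_rot: [-0.448, 0.547, -0.547, 0.448]
ft_force: [-0.7, -0.1, -2.8]
grip_width: 0.0514
clock: 6.97
tool_pos: [0.5086, 0.0862, 0.0584]
ee_rot: [0.448, -0.547, 0.547, -0.448]
ft_force: [-0.3, 0.1, -1.5]
grip_width: 0.0518
```

```bash
python3 -m jog '[0,0.007,0,0,0,0, 0,0,0,0,0,0, 0,0,0,0,0,0]';python3 -m jog '[0,0.007,0,0,0,0, 0,0,0,0,0,0, 0,0,0,0,0,0]'
```

```text
clock: 7.22
tool_pos: [0.5086, 0.0861, 0.0583]
ee_rot: [0.448, -0.547, 0.547, -0.448]
ft_force: [-2.1, -0.7, 5.6]
grip_width: 0.052
clock: 7.47
tool_pos: [0.509, 0.0862, 0.0583]
ee_rot: [0.448, -0.547, 0.547, -0.449]
ft_force: [-2.9, -1.1, 8.6]
grip_width: 0.0517
```

```bash
python3 -m jog '[0,-0.008,0,0,0,0, 0,0,0,0,0,0, 0,0,0,0,0,0]';python3 -m jog '[0,0,0,0,0,0, 0,0,0,0,0,0, 0,0,0,0,0,0, 0,0,0,0,0,0, 0,0,0,0,0,0, 0,0,0,0,0,0, 0,0,0,0,0,0]' 100;python3 -m jog '[0.1,-0.1,0,0,0,0, 0.1,-0.2,0,0,0,0, 0.2,-0.2,0,0,0,0, 0.2,-0.2,0,0,0,0, 0.1,-0.1,0,0,0,0, 0,0,0,0,0,0, 0,0,0,0,0,0]'
cat > e3.py <<'E'
from h import *
import sys
im,d,i,M=cam('wrist'); P=pts(d,i,M); zz=P[...,2]; s=ctrl.get_state(); print('tcp',s['tool_pos'].round(4),'f',s['ft_force'].round(1),s['grip_width'])
cv2.imwrite('pics/%s.png'%sys.argv[1],cv2.resize(im[:300,160:480],None,fx=2,fy=2,interpolation=cv2.INTER_CUBIC))
def rect(m,n):
    co,_=cv2.findContours(m.astype(np.uint8),cv2.RETR_EXTERNAL,cv2.CHAIN_APPROX_NONE); c=max(co,key=cv2.contourArea)
    q=np.array([P[v,u,:2] for u,v in c[:,0]])*1000; r=cv2.minAreaRect(q.astype(np.float32)); print(n,'z',np.median(zz[m]).round(4),np.round(r[0],1),np.round(r[1],1),round(r[2],2)); return r
near=np.hypot(P[...,0]-.53,P[...,1]-.10)<.13
rect(near&(zz>.066)&(zz<.08),'cover'); rect(near&(zz>.052)&(zz<.08),'block+cover')
# nest: fence inner edges via floor region
fl=near=(np.hypot(P[...,0]-.507,P[...,1]-.09)<.14)&(zz>.006)&(zz<.014); q=(P[fl][:,:2]*1000).astype(np.float32); r=cv2.minAreaRect(q); print('floor',np.round(r[0],1),np.round(r[1],1),r[2])
f=(np.hypot(P[...,0]-.507,P[...,1]-.09)<.14)&(zz>.021)&(zz<.027); q=(P[f][:,:2]*1000).astype(np.float32); r=cv2.minAreaRect(q); print('fences',np.round(r[0],1),np.round(r[1],1),r[2])
E
python3 e3.py w5
```

```text
clock: 7.72
tool_pos: [0.5089, 0.0862, 0.0584]
ee_rot: [0.448, -0.547, 0.547, -0.449]
ft_force: [-0.8, -0.7, 5.8]
grip_width: 0.0515
clock: 8.3
tool_pos: [0.5083, 0.0861, 0.0577]
ee_rot: [-0.448, 0.547, -0.547, 0.448]
ft_force: [-0.6, 0.0, -0.2]
grip_width: 0.0911
clock: 8.88
tool_pos: [0.4985, 0.0344, 0.1182]
ee_rot: [0.448, -0.547, 0.547, -0.448]
ft_force: [0.4, 0.0, 0.2]
grip_width: 0.0931
tcp [0.4979 0.0348 0.1173] f [ 0.5 -0.3 -0.5] 0.09261034128348736
cover z 0.0709 [510.   84.9] [88.1 52.1] 78.86
block+cover z 0.0708 [510.9  84.8] [90.5 55.3] 78.83
floor [501.   85.1] [178.9 148.6] 79.16498565673828
fences [508.2  90.1] [189.7 160.2] 79.24192810058594
```

View pics/w5.png

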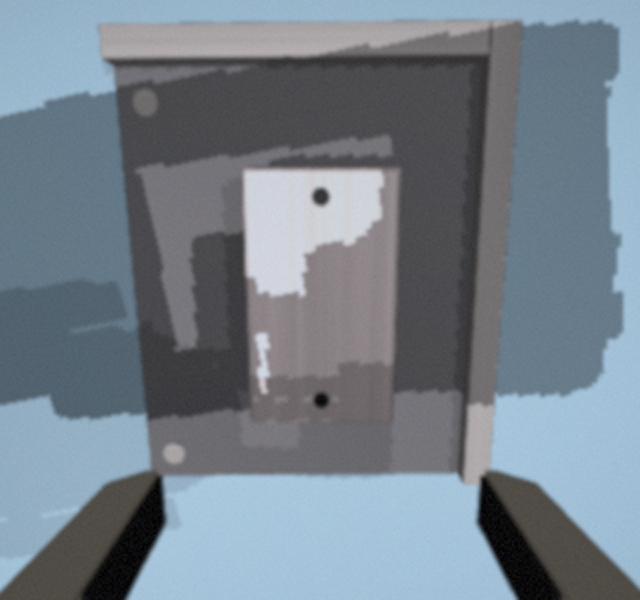

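Cover is down and squarely on: margins look about 2 mm, with perhaps 1 mm of x offset. Next I'll straddle the block and grip it.

```bash
python3 -c "
from h import *
plan([.5092,.0860,.031],-11.0)"
```

```text
shift tool(start) mm [-52.4  86.3   1. ] tool(goal) [-52.4  86.3   1.3] turn deg [ 0.02 -0.33 -0.02] goal as frac of 75mm [-0.699  1.151  0.014]
```

```bash
python3 -m jog '[-0.15,0,0.014,0,-0.06,0, -0.25,0,0,0,0,0, -0.2,0.05,0,0,0,0, -0.1,0.2,0,0,0,0, 0,0.25,0,0,0,0, 0,0.25,0,0,0,0, 0,0.2,0,0,0,0, 0,0.12,0,0,0,0, 0,0.06,0,0,0,0, 0,0.02,0,0,0,0, 0,0,0,0,0,0, 0,0,0,0,0,0]'
python3 -m jog '[0,0,0,0,0,0, 0,0,0,0,0,0, 0,0,0,0,0,0, 0,0,0,0,0,0, 0,0,0,0,0,0, 0,0,0,0,0,0, 0,0,0,0,0,0, 0,0,0,0,0,0]' 0 15
python3 -m jog '[0,0,0,0,0,0, 0,0,0,0,0,0, 0,0,0,0,0,0]' 0 50
```

```text
clock: 9.93
tool_pos: [0.51, 0.0862, 0.0324]
ee_rot: [0.449, -0.545, 0.546, -0.45]
ft_force: [-0.0, -0.2, 0.3]
grip_width: 0.0932
clock: 10.6
tool_pos: [0.5093, 0.0859, 0.0316]
ee_rot: [0.45, -0.546, 0.546, -0.45]
ft_force: [-0.8, -0.8, 1.3]
grip_width: 0.0561
clock: 10.85
tool_pos: [0.5093, 0.0859, 0.0316]
ee_rot: [0.45, -0.546, 0.546, -0.45]
ft_force: [-0.1, -0.7, 1.2]
grip_width: 0.0554
```

```bash
python3 -m jog '[-0.02,0,0.02,0,-0.05,0, -0.045,0,0.04,0,0,0, -0.055,0,0.05,0,0,0, -0.055,0,0.05,0,0,0, -0.055,0,0.05,0,0,0, -0.055,0,0.05,0,0,0, -0.055,0,0.05,0,0,0, -0.055,0,0.05,0,0,0, -0.045,0,0.04,0,0,0, -0.03,0,0.025,0,0,0, -0.02,0,0.015,0,0,0, 0,0,0,0,0,0]'
python3 e3.py w6
```

```text
clock: 11.85
tool_pos: [0.5491, 0.1164, 0.0316]
ee_rot: [0.451, -0.544, 0.545, -0.451]
ft_force: [1.2, 0.4, 2.7]
grip_width: 0.0555
tcp [0.5491 0.1164 0.0316] f [1.3 1.2 2.2] 0.05530710177996053
cover z 0.0708 [544.4 134.6] [53.  69.8] 78.95
block+cover z 0.0707 [553.7 133.7] [54.8 88.5] 78.9
floor [508.2  98.4] [173.8 159. ] 78.97736358642578
fences [510.5 105.3] [159.1 160.8] 79.11978149414062
```

```bash
python3 -m jog '[-0.02,0,0.01,0,0,0, -0.015,0,0.01,0,0,0, -0.01,0,0.005,0,0,0, 0,0,0,0,0,0]'; for k in 1; do python3 -m jog '[-0.008,0,0.008,0,0,0, 0,0,0,0,0,0]'; done; python3 -m jog '[-0.008,0,0.008,0,0,0, 0,0,0,0,0,0]'
```

```text
clock: 12.23
tool_pos: [0.5511, 0.1188, 0.0316]
ee_rot: [0.451, -0.545, 0.545, -0.451]
ft_force: [-1.1, -1.2, 4.9]
grip_width: 0.0553
clock: 12.4
tool_pos: [0.5517, 0.1193, 0.0316]
ee_rot: [0.451, -0.545, 0.545, -0.451]
ft_force: [-0.6, -1.7, 4.0]
grip_width: 0.0557
clock: 12.57
tool_pos: [0.5524, 0.1198, 0.0316]
ee_rot: [-0.451, 0.545, -0.545, 0.451]
ft_force: [-2.8, -1.5, 5.2]
grip_width: 0.0556
```

```bash
python3 -m jog '[-0.008,0,0.008,0,0,0, 0,0,0,0,0,0]'|sed -n '2p;4p'; python3 -m jog '[-0.008,0,0.008,0,0,0, 0,0,0,0,0,0]'|sed -n '2p;4p';  python3 -c "
from h import *
s=ctrl.get_state();T=toolaxes();print('force in tool',T.T@s['ft_force'],'torque',s['torque'],np.degrees(np.arctan2(T[1,2],T[0,2])))"
```

```text
tool_pos: [0.5528, 0.12, 0.0316]
ft_force: [-3.3, -3.3, 6.8]
tool_pos: [0.553, 0.12, 0.0316]
ft_force: [-5.6, -6.2, 9.9]
force in tool [ 7.09994882 -9.90152344 -4.34775731] torque [-0.95802923  0.74955862  0.30122283] -10.720981425410669
```

```bash
python3 -m jog '[-0.008,0,0.012,0,0,0, 0,0,0,0,0,0]'|sed -n '2p;4p'; python3 -m jog '[-0.004,0,0.012,0,0,0, 0,0,0,0,0,0, 0,0,0,0,0,0]'|sed -n '2p;4p';  python3 -c "
from h import *
s=ctrl.get_state();T=toolaxes();print('force in tool',T.T@s['ft_force'],'torque',s['torque'],np.degrees(np.arctan2(T[1,2],T[0,2])))"; python3 e3.py w7
python3 - <<'E'
from h import *
im,d,i,M=cam('top'); cv2.imwrite('pics/t7.png',cv2.resize(im[180:290,180:330],None,fx=4,fy=4,interpolation=cv2.INTER_CUBIC))
E
```

```text
tool_pos: [0.5531, 0.12, 0.0317]
ft_force: [-12.1, -8.6, 15.7]
tool_pos: [0.5531, 0.12, 0.0317]
ft_force: [-17.6, -9.8, 20.0]
force in tool [ 12.98999487 -19.90755226 -15.6006517 ] torque [-1.43396791  2.49492057  0.32130299] -10.718645108995627
tcp [0.5531 0.12   0.0317] f [-17.3  -8.3  19.7] 0.05558671200909984
cover z 0.0709 [548.6 138.2] [53.1 69.7] 79.13
block+cover z 0.0708 [558.  137.2] [54.8 88.4] 79.13
floor [508.9  99.9] [170.5 159.2] 78.98446655273438
fences [510.9 106.6] [156.5 160.3] 79.1025161743164
```

View pics/w7.png

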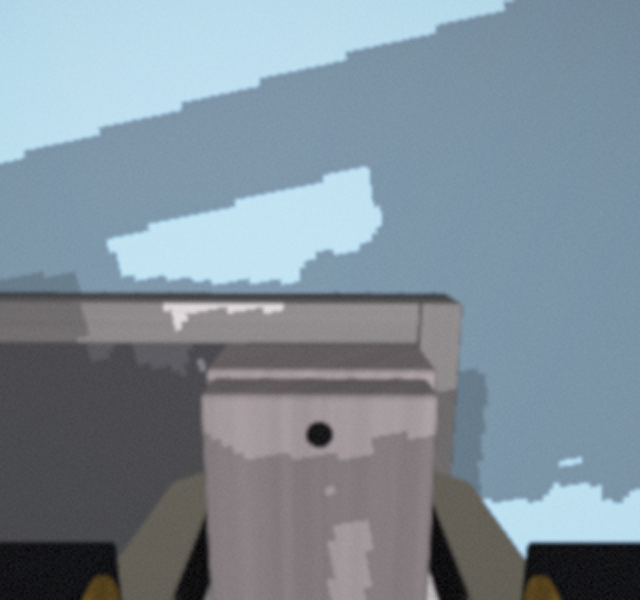

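```bash
cat > t.py <<'E'
from h import *
im,d,i,M=cam('wrist'); P=pts(d,i,M); zz=P[...,2]; s=ctrl.get_state();T=toolaxes()
Q=P-s['tool_pos']; Q=Q@T
m=(abs(Q[...,2])<.023)&(Q[...,0]>-.042)&(Q[...,0]<.01)&(zz>.066)&(zz<.076)
A=np.c_[Q[m][:,2],Q[m][:,0],np.ones(m.sum())]; c=np.linalg.lstsq(A,zz[m],rcond=None)[0]; print('cover tilt deg about: along jaw',np.degrees(c[0]).round(2),'along tool x',np.degrees(c[1]).round(2),'z',c[2])
print('tool tilt',T[:,1].round(4),'f tool',(T.T@s['ft_force']).round(1),'torque tool',(T.T@s['torque']).round(2),s['tool_pos'].round(4))
np.savez('e.npz',Q=Q,zz=zz,im=im)
E
python3 t.py; sed -e 's/rep(.block.*/rep("block",.052,.058); rep("cover",.067,.075)/' e2.py >e4.py; python3 e4.py
```

```text
cover tilt deg about: along jaw -0.29 along tool x 0.04 z 0.07093854553621384
tool tilt [-0.0056 -0.0024 -1.    ] f tool [ 12.3 -19.8 -14.1] torque tool [-2.14 -0.33 -1.86] [0.5531 0.12   0.0317]
block 7 rows 184 190
[[-44.8 -25.5  28.7  53.6]
 [-44.1 -26.   29.   54.7]
 [-43.2 -26.6  28.7  54.9]
 [-42.9 -26.6  29.2  57.6]]
mid z mean 1.3 width 55.07 slope of mid dz/dx deg -11.17
end edge x at z=0 -44.92 angle 0.1
cover 52 rows 195 246
[[-43.1 -23.7  25.2  67.4]
 [-42.9 -24.7  26.2  69.8]
 [-42.2 -24.4  26.3  70.7]
 [-41.4 -25.2  26.7  70.9]
 [-40.5 -24.6  26.6  70.9]
 [-39.6 -24.7  26.2  70.9]]
mid z mean 0.79 width 51.1 slope of mid dz/dx deg -0.29
end edge x at z=0 -43.09 angle 0.08
```

View pics/t7.png

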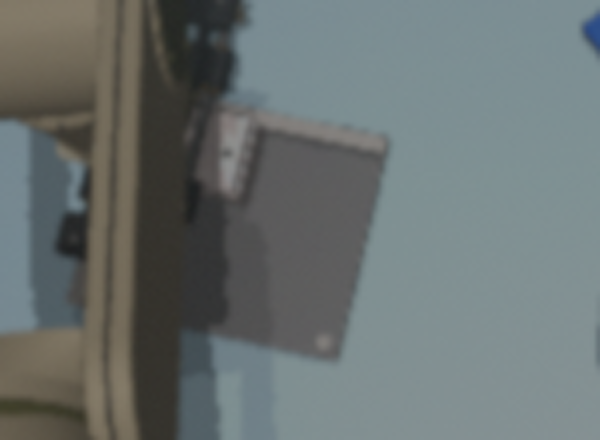

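The block leans about 0.3° with the loaded tool, so I'll level it and ease the downward load.

```bash
python3 -m jog '[0,0,0,0.05,0,0.03, 0,-0.004,0,0,0,0, 0,0,0,0,0,0, 0,0,0,0,0,0]'|sed -n '2p;4p'; python3 t.py
```

```text
tool_pos: [0.553, 0.1201, 0.0316]
ft_force: [-14.3, -8.8, 17.2]
cover tilt deg about: along jaw -0.06 along tool x -0.02 z 0.07079386977446343
tool tilt [-8.e-04 -6.e-04 -1.e+00] f tool [ 11.  -15.4 -12.6] torque tool [-2.01 -0.35 -1.79] [0.5531 0.12   0.0316]
```

```bash
python3 -m jog '[0,0,0,0,0,0, 0,0,0,0,0,0, 0,0,0,0,0,0, 0,0,0,0,0,0, 0,0,0,0,0,0, 0,0,0,0,0,0, 0,0,0,0,0,0, 0,0,0,0,0,0]'; python3 t.py; python3 e4.py | grep -v '\['; python3 -c "
from station import ctrl
ctrl.close_job()"
```

```text
clock: 14.52
tool_pos: [0.5531, 0.12, 0.0316]
ee_rot: [-0.452, 0.545, -0.544, 0.451]
ft_force: [-15.1, -8.5, 16.8]
grip_width: 0.0556
cover tilt deg about: along jaw 0.02 along tool x -0.02 z 0.0708411481915768
tool tilt [-9.e-04 -6.e-04 -1.e+00] f tool [ 10.7 -16.3 -13.1] torque tool [-2.01 -0.39 -1.8 ] [0.5531 0.12   0.0316]
block 7 rows 184 190
mid z mean 1.2 width 55.09 slope of mid dz/dx deg -5.98
end edge x at z=0 -44.89 angle 0.12
cover 52 rows 195 246
mid z mean 0.82 width 51.1 slope of mid dz/dx deg -0.15
end edge x at z=0 -43.14 angle 0.17
the job is handed in; nothing more can be done
```

I laid the long cover plate on the block and let go. I then gripped the block across its width, slid it into the nest corner, and handed the job in at about 14.6 s with the arm still pressing it against both fences.

Last checks before handing in:
- **Pressing:** about 13 N against the long fence, 11 N against the short fence, and 16 N downward. The readings were steady and the arm's position had stopped changing.
- **Position:** the block travelled 36.7 mm and 41.7 mm along the nest's axes, against 36.4 mm and 41.7 mm predicted. The jaws stood at the nest's angle to within about 0.1°.
- **Cover:** 0.02° from level, centred to about 0.4 mm across and 0.3 mm along the block.

**Disagreements:** the top and wrist cameras differed by about 2 mm in x, so I relied on relative wrist-camera measurements. The first press leaned the block about 0.3°, which I levelled before handing in. The final top view was mostly hidden by the arm, so the fence contact rests on the forces and the wrist view. The angle of the block's sides could not be read well, because only a few pixel rows of its top were visible. The other objects were not approached.

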